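# Clear the cutting mat: sort the sewing notions

### The arm

A 6-joint arm with a two-finger parallel gripper is mounted at the origin on the work surface. World frame = base frame: x ahead of the robot, y to its left, z up, the work surface at z = 0. Lengths are in mm, angles in rad, forces in N, time in s.
With the tool pointing down it reaches from about 350 to 875 mm from the base axis. Payload 4.2 kg.
Tool frame: the origin (TCP) lies midway between the tips of the shut fingers; the grasp point (between the pads) lies 19 mm behind it; z points along the fingers, y is the line along which they close (so a half turn about z gives the same grasp; the last joint's range is limited). The gripper opens to 85 mm and grips with 20 to 120 N. Pads are 22 mm wide; open, the fingers measure 114 mm over their backs; the gripper's body (76 mm by 85 mm) begins 54 mm behind the grasp point. The pads swing forward as they close: fully open they stand 13 mm farther back than shut.
Start: joints at [-1.067, 0.385, 0.008, 0, -1.194, -0.259], TCP at [151.494, -606.341, 231.312] pointing down, gripper open.
Joint ranges: [-3.14, 3.14], [-1.21, 2.06], [-1.07, 1.41], [-3.16, 2.05], [-2.99, -0.16], [-3.1, 3.1]. Speed limits (rad/s): [2.79, 2.79, 3.14, 3.14, 3.14, 3.14].

### API

Orientations are given as a unit quaternion [x, y, z, w].
In Python, from bench import * gives the robot as it stands.
- The arm moves only by the tool drive_tool, never from a script. Its argument "plan" is a list that holds one entry, the list of rows, each a list of 5 numbers: the closure, from -1 (fully open) to 1 (shut), then the shift along the world's x, y, z in mm, then the turn about the world's z in degrees. A call has 1 to 20 rows; each row shifts and turns the commanded pose from where the row before left it; what a row does not reach is not made up. A row lasts 1/12 s, in which the tool goes at most 41.7 mm and 7.16 degrees, less where a joint would pass 70% of its speed; a pose out of reach is approached as far as the arm can. A call is refused whole if a number of a shift passes 41.7 or a number of a turn 7.16, either way. A call with a gripper value outside its range is refused whole. The fingers move at their own pace and stop on an object; the grip force is fixed at half the most. Time passes only in rows, so rows that do not move let the fingers close. It gives the time, the measured TCP pose, the force, the opening and the grip force at its end, in the units of the state.
- read_state(): the state, without advancing time (a new reading comes with each control period).
- get_image(name): name is "scene" or "top" or "wrist"; returns (picture, depth): 384x512x3 uint8, red, green, blue; 384x512 float32, mm along the optical axis (not along the pixel's ray), 0 where there is no reading.
- camera_model(name): a dict with "fx", "fy", "cx", "cy" (pixels), "R" (3x3) and "t" (3): a world point X has camera coordinates R X + t; the wrist camera has in their place "mount" (4x4, takes a point from camera to tool coordinates, whose origin is the TCP and whose axes are the flange's). Camera axes: x right, y down, z forward; pixel columns grow to the right and rows downward; lengths in mm; the calibration is good to about 2 mm. The wrist camera is an equidistant fisheye: a pixel r from the principal point sees the ray r / f radians off the axis. A picture is of the moment at which its call begins: read the wrist's pose just before it. camera_model takes no time and is no camera call.
- job_done(): hands the job in; it is judged then, once.
The state is a dict: "clock": time; "joints": joint angles; "joint_vel": joint speeds; "joint_efforts": joint torques, N m; "position": TCP position; "ee_rot": TCP orientation; "contact_force": force on the tool from outside, world axes, zero at the start; "wrist_torque": the same for the moment, N m; "gripper_width": finger opening in mm; "grasp_force": force on a finger pad.
Only numpy, scipy, OpenCV 4.12 (cv2) and the standard library are available. Lean on these libraries where they do the work, as an engineer would, in place of code of your own. Each camera call takes 0.05 s, during which the arm holds its last target. There are 200 camera calls.

### The job

Clear the sewing notions off the cutting mat into their trays: both steel pattern weights side by side on their bases in the square tray, both empty wooden spools standing upright in the round dish, and the rotary cutter lying flat, lengthwise, in the long narrow tray. Nothing may lie on top of anything else or on a rim, and leave the mug and the button tin where they are.

Things in the scene. Friction and masses are not known exactly. Their poses are not given: they have to be found in the camera images.
- weight_a: steel pattern weight standing on its base: disc 52 mm diameter, 14 mm thick, with a narrow neck and on it a dark round grip knob 24 mm diameter from 18 to 42 mm above the underside; about 0.25 kg. Origin: centre of the underside, z up.
- weight_b: second pattern weight, identical to the first (52 mm disc, 24 mm knob, 42 mm tall). Origin: centre of the underside, z up.
- spool_a: empty turned wooden thread spool standing on end: two round flanges 34 mm diameter, 8 mm thick, with a 20 mm core between, 44 mm tall; about 30 g. Origin: centre of the underside, z up.
- spool_b: second empty wooden spool, identical to the first (34 mm flanges, 44 mm tall). Origin: centre of the underside, z up.
- cutter: closed rotary fabric cutter lying flat, 125 mm long: white handle 24 mm wide and 18 mm thick from x = -62 to +22 mm, then a black round blade guard 43 mm diameter, 12 mm thick, centred at x = +41 mm. About 80 g, balances near its origin. Origin: middle of its length, on the underside; x along its length towards the guard, y across, z up. Safe to hold across the handle at the origin.
- square_tray: square open plywood tray, fixed, 150 x 150 mm outside, 20 mm high, walls 5 mm, floor 5 mm thick (inside 140 x 140 mm). Origin: centre of the underside; x and y along its sides, z up.
- long_tray: long narrow open plywood tray, fixed, 90 mm (its x) by 210 mm (its y) outside, 20 mm high, walls 5 mm, floor 5 mm thick (inside 80 x 200 mm). Origin: centre of the underside, z up.
- round_dish: round open wooden dish, fixed, 136 mm diameter outside, 20 mm high, wall 4 mm, floor 5 mm thick (inside diameter 128 mm). Origin: centre of the underside, z up.
- mug: bystander: white mug, 80 mm diameter, 90 mm tall, left of the cutting mat. Origin: centre of the underside. Leave alone.
- button_tin: bystander: round aluminium tin with its lid on, 71 mm diameter, 47 mm tall, right of the cutting mat. Origin: centre of the underside. Leave alone.

How it is judged:
By the outcome, as a careful person would: the job done as asked, in the order asked, and still so for the second after the job is handed in, with the robot touching nothing.
It also fails if it takes over 112 s, if anything falls off the work surface, if the arm or the gripper's body presses on something with over 40 N, if the wrist force passes 120 N, or if a joint passes its speed limit or range.

## Working session

There is one attempt and no reset: what is moved stays moved. The work goes in short steps, Python scripts to look and compute and a tool call to move; the robot and the scene stay as the last step left them, time stands still between calls to the robot, and variables do not carry over. Pictures are saved under pics/ and viewed, at most 14 in all, crops included, and the job is handed in when it is done.

Besides the shell and the picture viewer there is one more tool, called as name(argument=value, ...), one argument or row to a line, values as JSON. drive_tool: Moves the arm, as the interface text tells. Its arguments: {"type":"object","properties":{"plan":{"type":"array"}},"required":["plan"]}

```bash
ls; mkdir -p pics
python3 - <<'E'
from bench import *
import cv2,numpy as np
s=read_state(); print(s)
for n in("top","scene"):
    p,d=get_image(n); cv2.imwrite(f"pics/{n}0.png",p[:,:,::-1]); np.savez(f"{n}0.npz",p=p,d=d)
    print(n,camera_model(n))
print(camera_model("wrist"))
E
```

```text
pics
{'clock': 0.0, 'joints': array([-1.06741934e+00,  3.85561349e-01,  6.62867103e-03, -4.96022288e-04,
       -1.19402243e+00, -2.58604012e-01]), 'joint_vel': array([ 1.50399762e-03, -1.34894836e-03,  8.13725719e-05, -2.35505036e-03,
        4.46798358e-04, -5.37415080e-04]), 'joint_efforts': array([ 6.36497771e-04, -3.92287624e+01,  1.88400722e+01,  4.18620050e+00,
       -4.62281474e-03,  9.92254769e-06]), 'position': array([ 151.33598158, -605.79388263,  230.22026037]), 'ee_rot': array([-1.21990300e-01,  9.92530679e-01,  1.08770767e-03, -1.87372438e-04]), 'contact_force': array([-0.58993204, -0.49108025,  0.07209109]), 'wrist_torque': array([-0.02136117,  0.02963108,  0.01250985]), 'grasp_force': 0.0, 'gripper_width': 85.30113282537148}
top {'fx': 459.2774608176982, 'fy': 459.2774608176982, 'cx': 251.30064037310405, 'cy': 190.70860480104295, 'R': array([[-0.01100949, -0.9998868 ,  0.01025557],
       [-0.98960298,  0.00942424, -0.143517  ],
       [ 0.1434041 , -0.01172899, -0.98959471]]), 't': array([   6.42696865,  496.55531943, 1460.70455195])}
scene {'fx': 445.66398104214613, 'fy': 445.66398104214613, 'cx': 253.13424054872237, 'cy': 188.76580748198427, 'R': array([[ 0.87476438,  0.48425398,  0.01689241],
       [ 0.32853774, -0.56712977, -0.75526603],
       [-0.3561604 ,  0.66622962, -0.65520063]]), 't': array([-440.93829267, -133.00962242, 1612.42571935])}
{'fx': 297.3186396354542, 'fy': 297.3186396354542, 'cx': 254.40786151283615, 'cy': 196.35996998575595, 'mount': array([[-9.71695657e-05, -9.57064405e-01, -2.89875344e-01,
         7.25576703e+01],
       [ 9.99999899e-01,  3.39798410e-05, -4.47400770e-04,
        -7.95258893e-01],
       [ 4.38041270e-04, -2.89875359e-01,  9.57064305e-01,
        -1.42940185e+02],
       [ 0.00000000e+00,  0.00000000e+00,  0.00000000e+00,
         1.00000000e+00]])}
```

View pics/top0.png

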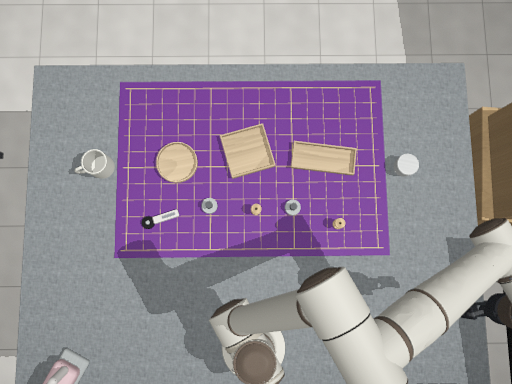

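View pics/scene0.png

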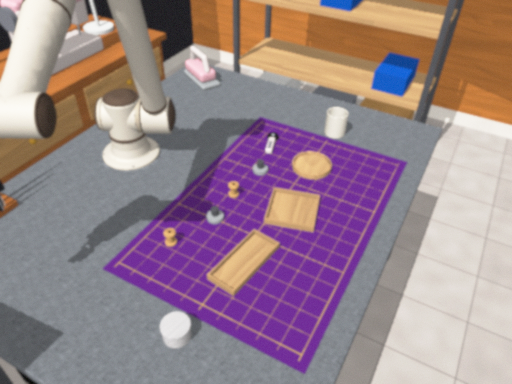

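The top view shows the weights at about (209,206) and (293,207), the spools at (256,209) and (340,224), and the cutter from guard (147,222) to handle (178,213). The dish is at (176,162), the square tray at (247,151) and the long tray at (323,158). The mug (95,162) and tin (407,164) are off the mat. The scene view agrees.

```bash
cat > h.py <<'E'
import numpy as np,cv2
from bench import *
from scipy.spatial.transform import Rotation as Ro
def cast(name,px,z,st=None):
    """pixels (N,2) -> world xy on plane z"""
    px=np.atleast_2d(np.asarray(px,float)); m=camera_model(name)
    u=np.c_[(px[:,0]-m['cx'])/m['fx'],(px[:,1]-m['cy'])/m['fy']]
    if name=='wrist':
        r=np.linalg.norm(u,axis=1)[:,None]; d=np.c_[u*np.sinc(r/np.pi)**1,np.cos(r)]
        M=m['mount']; T=Ro.from_quat(st['ee_rot']).as_matrix()
        o=T@M[:3,3]+st['position']; d=d@(T@M[:3,:3]).T
    else:
        d=np.c_[u,np.ones(len(u))]@m['R']; o=-m['R'].T@m['t']
    return (o+d*((z-o[2])/d[:,2])[:,None])[:,:2]
def comps(mask,amin=15):
    n,l,s,c=cv2.connectedComponentsWithStats(mask.astype(np.uint8))
    return [(c[i],s[i],l==i) for i in range(1,n) if s[i,4]>=amin]
E
python3 - <<'E'
from h import *
f=np.load('top0.npz');p,d=f['p'],f['d']
hsv=cv2.cvtColor(p,cv2.COLOR_RGB2HSV);H,S,V=[hsv[:,:,i].astype(int) for i in range(3)]
roi=np.zeros(H.shape,bool);roi[90:245,125:378]=1
wood=roi&(H>5)&(H<28)&(S>60)&(V>110); wood=cv2.morphologyEx(wood.astype(np.uint8),cv2.MORPH_OPEN,np.ones((3,3)))
for c,s,m in comps(wood,20):
    z=20 if s[4]>400 else 44
    cn=max(cv2.findContours(m.astype(np.uint8),0,1)[0],key=len)
    w=cast('top',cn[:,0,:],z).astype(np.float32)
    print('wood',c.round(1),s[4],cast('top',c,z).round(1),cv2.minAreaRect(w),cv2.minEnclosingCircle(w))
g=roi&(S<70)&~wood.astype(bool); g=cv2.morphologyEx(g.astype(np.uint8),cv2.MORPH_OPEN,np.ones((3,3)))
for c,s,m in comps(g,20):
    w=cast('top',np.argwhere(m)[:,::-1],10).astype(np.float32)
    print('grey',c.round(1),s,cast('top',c,12).round(1),cv2.minAreaRect(w))
o=[cv2.resize(p[185:245,135:355][:, :],None,fx=3.6,fy=3.6,interpolation=cv2.INTER_CUBIC),cv2.resize(p[115:190,150:360],(792,283),interpolation=cv2.INTER_CUBIC)]
cv2.imwrite('pics/crop1.png',np.vstack([o[0][:,:792],o[1]])[:,:,::-1])
E
```

```text
wood [247.2 150.6] 1961 [[634.3  13.2]] ((634.6644897460938, 13.94085693359375), (151.8753662109375, 149.80368041992188), 15.946416854858398) ((634.1193237304688, 14.038473129272461), 102.14102172851562)
wood [323.  157.8] 1688 [[ 607.5 -239.1]] ((608.0211181640625, -238.45407104492188), (211.8900604248047, 91.92811584472656), 82.43489074707031) ((607.4789428710938, -239.60101318359375), 112.19378662109375)
wood [176.5 161.4] 1217 [[599.6 248.3]] ((599.5247802734375, 248.3250732421875), (132.4608612060547, 129.36302185058594), 0.35797742009162903) ((597.784423828125, 249.07814025878906), 68.88935089111328)
wood [255.6 209. ] 87 [[435.8 -11.8]] ((435.75604248046875, -11.465921401977539), (29.029409408569336, 32.382999420166016), 89.37454223632812) ((436.327392578125, -11.427666664123535), 17.605777740478516)
wood [338.4 223.1] 104 [[ 387.6 -277.3]] ((387.9036865234375, -277.6396179199219), (35.86661148071289, 32.14879608154297), 89.40607452392578) ((388.6147766113281, -276.74237060546875), 19.934663772583008)
grey [209.  205.3] [201 198  17  16 210] [[453.  140.9]] ((452.4496154785156, 141.01805114746094), (52.81570816040039, 49.73579788208008), 89.4449234008789)
grey [292.3 207.1] [285 198  16  18 221] [[ 444.1 -133.5]] ((446.335693359375, -134.4508514404297), (49.60957336425781, 56.59091567993164), 88.76531219482422)
grey [159.1 218.3] [142 209  37  19 327] [[411.8 304.2]] ((410.4157409667969, 300.7661437988281), (37.752830505371094, 122.93746948242188), 14.07129192352295)
```

View pics/crop1.png

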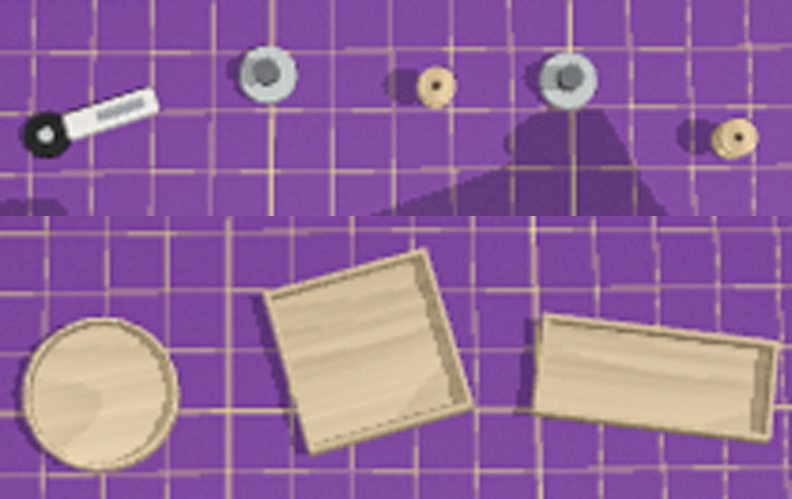

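The crop confirms the masks. Both weights and spools stand upright, the cutter guard points to +y (image left), the square tray is yawed about 16° and the long tray about -8°. I'll go above the near weight now.

drive_tool(
  plan=[
    [[-1, 16.3, 26.2, -4.5, 0], [-1, 16.3, 26.2, -4.5, 0], [-1, 16.3, 26.2, -4.5, 0], [-1, 16.3, 26.2, -4.5, 0], [-1, 16.3, 26.2, -4.5, 0], [-1, 16.3, 26.2, -4.5, 0], [-1, 16.3, 26.2, -4.5, 0], [-1, 16.3, 26.2, -4.5, 0], [-1, 16.3, 26.2, -4.5, 0], [-1, 16.3, 26.2, -4.5, 0], [-1, 16.3, 26.2, -4.5, 0], [-1, 16.3, 26.2, -4.5, 0], [-1, 16.3, 26.2, -4.5, 0], [-1, 16.3, 26.2, -4.5, 0], [-1, 16.3, 26.2, -4.5, 0], [-1, 16.3, 26.2, -4.5, 0], [-1, 16.3, 26.2, -4.5, 0], [-1, 16.3, 26.2, -4.5, 0], [-1, 0, 0, 0, 0], [-1, 0, 0, 0, 0]],
  ],
)

```text
clock: 1.77
position: [445.1, -133.6, 149.7]
ee_rot: [-0.123, 0.992, 0.0, -0.001]
contact_force: [0.2, -0.6, 0.4]
gripper_width: 85.3
grasp_force: 0.0
```

```bash
cat > w.py <<'E'
from h import *
import sys
s=read_state(); p,d=get_image('wrist'); cv2.imwrite(f'pics/{sys.argv[1]}.png',p[:,:,::-1]); np.savez(sys.argv[1]+'.npz',p=p,d=d)
print(round(s['clock'],2),s['position'].round(1),s['joints'].round(2), s['contact_force'].round(1))
R=Ro.from_quat(s['ee_rot']).as_matrix();print('closing',np.degrees(np.arctan2(R[1,1],R[0,1])).round(1),'tilt',R[:,2].round(3))
hsv=cv2.cvtColor(p,cv2.COLOR_RGB2HSV);H,S,V=[hsv[:,:,i].astype(int) for i in range(3)]
K=np.ones((5,5),np.uint8)
for n,m in(('wood',(H>5)&(H<28)&(S>60)&(V>110)),('grey',(S<70)&(V>60))):
    m=cv2.morphologyEx(m.astype(np.uint8),cv2.MORPH_OPEN,K)
    for c,b,q in comps(m,250):
        if b[4]>9000: print(n,'big',c.round(),b[4]); continue
        cn=max(cv2.findContours(q.astype(np.uint8),0,1)[0],key=len)[:,0,:]
        for z in ((44,) if n=='wood' else (14,)):
            w=cast('wrist',cn,z,s).astype(np.float32)
            (x,y),r=cv2.minEnclosingCircle(w); e=cv2.minAreaRect(w)
            print(n,c.round(),b[4],'z',z,'circ',np.round([x,y,r],1),'rect',np.round([*e[0],*e[1],e[2]],1))
E
python3 w.py w1
```

```text
1.77 [ 445.1 -133.6  149.7] [ 0.06  0.2  -0.49 -0.   -0.89 -1.38] [ 0.2 -0.6  0.4]
closing 104.2 tilt [-0.001  0.    -1.   ]
wood [116.  98.] 1365 z 44 circ [ 388.7 -275.3   24.6] rect [ 389.2 -275.2   31.9   48.6    9.3]
wood [373. 212.] 1307 z 44 circ [436.7 -22.   27.4] rect [436.6 -22.   53.7  33.7  71.8]
wood [ 90. 263.] 3358 z 44 circ [ 579.9 -284.9   64. ] rect [ 579.4 -285.    89.8   94.3   82.8]
wood [192. 306.] 2921 z 44 circ [ 586.5 -168.2   47. ] rect [ 590.5 -169.1   63.8   86.1   83. ]
wood [480. 317.] 896 z 44 circ [554.3 217.5  67. ] rect [541.1 225.1 133.9  42.3  59.9]
wood [310. 317.] 2185 z 44 circ [564.2 -44.3  44.5] rect [572.2 -40.8  57.3  86.4  14.5]
grey [  9. 181.] 5856 z 14 circ [ 605.7 -499.1  322. ] rect [ 607.3 -479.1  107.   641.    85.4]
grey big [407.  37.] 17404
grey [254. 185.] 2265 z 14 circ [ 446.3 -134.5   27.4] rect [ 445.7 -134.7   53.2   50.8   14.2]
grey [462. 245.] 1215 z 14 circ [456.6 146.5  42.4] rect [456.2 146.7  84.6  51.2  75.1]
grey [ 97. 270.] 1809 z 14 circ [ 601.  -289.5   48.2] rect [ 602.5 -290.9   72.7   72.    82.3]
grey [144. 268.] 530 z 14 circ [ 570.8 -227.3   37.1] rect [ 569.1 -232.9   18.    74.1   73.5]
grey [364. 268.] 525 z 14 circ [511.5   7.2  37.1] rect [507.4  11.3  74.2  18.   44.9]
grey [189. 310.] 2055 z 14 circ [ 613.8 -171.7   41.4] rect [ 617.  -174.1   62.4   72.1   80.4]
grey [479. 318.] 525 z 14 circ [574.5 260.8  47.3] rect [562.9 267.4  94.6  42.8  60.1]
grey [316. 322.] 1245 z 14 circ [589.  -21.5  41.4] rect [600.6 -17.9  47.3  81.4  14.9]
grey [ 85. 331.] 368 z 14 circ [ 712.9 -319.3   32.3] rect [ 713.8 -317.    29.9   63.5   66.7]
grey [506. 364.] 376 z 14 circ [698.1 512.5 108.1] rect [711.2 501.4 216.1  39.6  49.5]
grey [ 59. 376.] 443 z 14 circ [ 884.6 -390.1   49.9] rect [ 873.1 -397.7   49.1   98.3   34.8]
grey [449. 376.] 443 z 14 circ [709.3 300.1  50.2] rect [696.8 300.9  98.7  49.1  83.5]
```

View pics/w1.png

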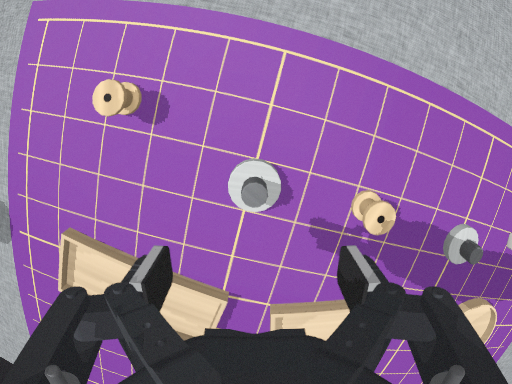

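Wrist view: weight b is at pixel (254,185), almost exactly under the tool, and the spools are upright at (107,97) and (380,219). Both views agree, so I'll descend and grip the knob above the disc.

drive_tool(
  plan=[
    [[-0.3, 0.5, 0, -22, 0], [-0.3, 0, 0, -22, 0], [-0.3, 0, 0, -22, 0], [-0.3, 0, 0, -22, 0], [-0.3, 0, 0, -22, 0], [-0.3, 0, 0, -14, 0], [-0.3, 0, 0, -8, 0], [-0.3, 0, 0, 0, 0], [1, 0, 0, 0, 0], [1, 0, 0, 0, 0], [1, 0, 0, 0, 0], [1, 0, 0, 0, 0], [1, 0, 0, 0, 0], [1, 0, 0, 0, 0], [1, 0, 0, 0, 0], [1, 0, 0, 0, 0]],
  ],
)

```text
clock: 3.15
position: [446.3, -134.9, 19.6]
ee_rot: [-0.122, 0.992, -0.0, 0.001]
contact_force: [-0.0, -1.5, 6.6]
gripper_width: 22.2
grasp_force: 58.9
```

drive_tool(
  plan=[
    [[1, 0, 0, 15, 0], [1, 0, 0, 25, 0], [1, 0, 0, 30, 0], [1, 22.2, 15.8, 0, 0], [1, 22.2, 15.8, 0, 0], [1, 22.2, 15.8, 0, 0], [1, 22.2, 15.8, 0, 0], [1, 22.2, 15.8, 0, 0], [1, 22.2, 15.8, 0, 0], [1, 22.2, 15.8, 0, 0], [1, 22.2, 15.8, 0, 0], [1, 22.2, 15.8, 0, 0], [1, 22.2, 15.8, 0, 0], [1, 0, 0, 0, 0], [1, 0, 0, 0, 0]],
  ],
)

```text
clock: 4.4
position: [667.4, 24.3, 87.1]
ee_rot: [-0.123, 0.992, 0.0, -0.001]
contact_force: [0.1, 0.3, -2.2]
gripper_width: 22.4
grasp_force: 59.0
```

```bash
python3 w.py w2
```

```text
4.4 [667.4  24.3  87.1] [ 0.28  0.58 -0.05 -0.   -0.94 -1.6 ] [ 0.1  0.3 -2.2]
closing 104.1 tilt [-0.002  0.    -1.   ]
wood [36. 94.] 7712 z 44 circ [ 614.5 -172.7   63.3] rect [ 615.4 -172.3  100.1   81.3   82.6]
wood big [252. 148.] 33106
wood [478. 193.] 8367 z 44 circ [604.4 213.8  65.7] rect [611.3 200.7 125.2  90.7  31.3]
grey [445.  16.] 1141 z 14 circ [459.5 139.5  30. ] rect [466.1 143.1  29.5  59.9  28.8]
grey [225. 120.] 2824 z 14 circ [609.7 -15.1  40.7] rect [611.8 -14.   30.5  80.7  26.8]
grey [307. 114.] 1222 z 14 circ [590.2  44.5  25. ] rect [593.3  45.4  23.6  47.9  16. ]
grey [497. 145.] 469 z 14 circ [559.4 230.9  25. ] rect [556.8 230.1  18.5  48.2  18. ]
grey [480. 174.] 451 z 14 circ [589.1 220.2  28.1] rect [588.9 220.2  14.9  56.2   7.2]
grey [254. 240.] 6175 z 14 circ [702.5  31.9  44.7] rect [702.4  32.2  88.4  75.6  14.1]
grey [ 23. 333.] 2170 z 14 circ [ 928.8 -229.8   86.9] rect [ 929.2 -229.3   93.8  147.8   71.8]
grey [498. 366.] 1065 z 14 circ [836.6 507.6 102. ] rect [865.5 482.5 203.9  80.4  49.1]
grey [ 94. 368.] 1234 z 14 circ [ 947. -144.   88.] rect [ 952.9 -134.3   53.8  174.5   58.7]
grey [412. 367.] 900 z 14 circ [825.8 280.3  57.7] rect [838.  268.6 115.1  51.5  46.1]
```

View pics/w2.png

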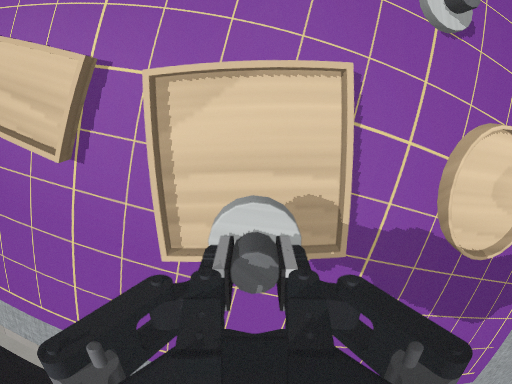

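Weight b hangs level in the grip at (254,240). The tray rim corners are about (147,71), (352,66), (162,259) and (347,256). I'll cast those to check the tray pose.

Run:
```python
from h import *
s=read_state()
w=cast('wrist',[(146,71),(353,65),(349,256),(161,260)],20,s);print(w.round(1),w.mean(0).round(1),cv2.minAreaRect(w.astype(np.float32)))
```

```text
[[585.  -78.5]
 [545.1  65.3]
 [688.9 109. ]
 [730.3 -41.5]] [637.3  13.6] ((637.2152099609375, 13.777442932128906), (150.16525268554688, 156.12591552734375), 15.404071807861328)
```

drive_tool(
  plan=[
    [[1, 0, 0, -20, 0], [1, 0, 0, -20, 0], [1, 0, 0, -12, 0], [1, 0, 0, -6, 0], [1, 0, 0, -4, 0], [1, 0, 0, -1.5, 0], [1, 0, 0, 0, 0]],
  ],
)

```text
clock: 5.03
position: [667.7, 23.1, 25.4]
ee_rot: [-0.122, 0.993, -0.0, 0.0]
contact_force: [-0.1, -0.5, -2.4]
gripper_width: 22.4
grasp_force: 59.0
```

drive_tool(
  plan=[
    [[1, 0, 0, -1, 0], [1, 0, 0, 0, 0], [0, 0, 0, 0, 0], [0, 0, 0, 0, 0], [0, 0, 0, 0, 0], [0, 0, 0, 0, 0]],
  ],
)

```text
clock: 5.53
position: [667.8, 23.4, 24.4]
ee_rot: [-0.122, 0.993, 0.0, 0.001]
contact_force: [0.4, 0.0, -0.4]
gripper_width: 42.2
grasp_force: 0.0
```

drive_tool(
  plan=[
    [[0, 0, 0, 25, 0], [0, 0, 0, 35, 0], [0, 0, 0, 35, 0], [-0.3, -21.5, 11.8, 3, 0], [-0.3, -21.5, 11.8, 3, 0], [-0.3, -21.5, 11.8, 3, 0], [-0.3, -21.5, 11.8, 3, 0], [-0.3, -21.5, 11.8, 3, 0], [-0.3, -21.5, 11.8, 3, 0], [-0.3, -21.5, 11.8, 3, 0], [-0.3, -21.5, 11.8, 3, 0], [-0.3, -21.5, 11.8, 3, 0], [-0.3, -21.5, 11.8, 3, 0], [-0.3, 0, 0, 0, 0], [-0.3, 0, 0, 0, 0]],
  ],
)

```text
clock: 6.78
position: [452.0, 141.9, 149.7]
ee_rot: [-0.123, 0.992, 0.0, 0.001]
contact_force: [0.4, -0.2, 0.1]
gripper_width: 55.6
grasp_force: 0.0
```

```bash
python3 w.py w3
```

```text
6.78 [452.  141.9 149.7] [ 0.65  0.21 -0.47  0.   -0.89 -1.97] [ 0.4 -0.2  0.1]
closing 104.2 tilt [ 0.002  0.001 -1.   ]
wood [103. 139.] 1334 z 44 circ [436.   -5.8  26. ] rect [437.   -5.6  32.4  51.8  15.5]
wood [ 14. 248.] 1810 z 44 circ [ 596.6 -132.    56. ] rect [ 597.  -129.5   58.2   98.8   79.7]
wood [105. 265.] 4320 z 44 circ [584.8  15.1  83.6] rect [582.9  14.5  86.5 146.6  18. ]
wood [281. 308.] 1582 z 44 circ [562.3 195.8  46.5] rect [562.8 196.9  69.   70.1  28.8]
wood [291. 298.] 252 z 44 circ [550.7 205.8  12.5] rect [550.9 206.   19.5  21.6  12.5]
wood [147. 340.] 369 z 44 circ [660.2  56.4  24.9] rect [660.2  56.6  35.4  35.5  15.6]
wood [503. 371.] 452 z 44 circ [680.1 728.   85.9] rect [699.3 711.6 171.7  55.4  49.7]
grey big [419.  36.] 14935
grey [488. 280.] 7775 z 14 circ [511.3 580.1 234.9] rect [551.7 533.8 468.8 160.9  41.1]
grey [252. 185.] 2260 z 14 circ [454.2 139.9  27.1] rect [454.3 139.7  53.3  51.7  14.1]
grey [390. 188.] 1835 z 14 circ [419.9 282.8  46.3] rect [419.5 282.7  27.3  90.1  17.5]
grey [ 11. 246.] 866 z 14 circ [ 618.9 -169.5   41.2] rect [ 619.  -168.9   45.3   70.9   80.6]
grey [183. 259.] 493 z 14 circ [553.3  89.8  29.5] rect [552.8  84.8  16.8  58.9  83.7]
grey [326. 260.] 497 z 14 circ [517.  234.3  29.5] rect [514.6 238.1  58.6  17.7  32.2]
grey [114. 268.] 2779 z 14 circ [602.1  10.6  71.6] rect [601.2  10.2  68.9 127.   16. ]
grey [292. 308.] 1928 z 14 circ [588.3 222.2  44.2] rect [584.4 220.6  77.9  60.9   9.6]
grey [ 10. 353.] 278 z 14 circ [ 895.7 -242.2   46.4] rect [ 895.5 -241.6   56.8   75.    70.1]
grey [ 81. 370.] 907 z 14 circ [847.5 -76.   69.2] rect [848.6 -63.   76.8 131.8  78.2]
grey [428. 370.] 893 z 14 circ [697.3 518.6  67.8] rect [704.3 507.7 129.6  75.   39.9]
```

View pics/w3.png

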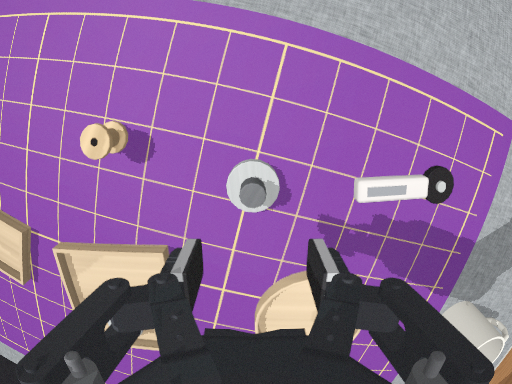

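Weight a is at (252,185), about (454,140). The cutter lies to the right at (390,188). I'll shift by (1.5, -1.3) and grasp.

drive_tool(
  plan=[
    [[-0.3, 1.5, -1.3, -22, 0], [-0.3, 0, 0, -22, 0], [-0.3, 0, 0, -22, 0], [-0.3, 0, 0, -22, 0], [-0.3, 0, 0, -22, 0], [-0.3, 0, 0, -12, 0], [-0.3, 0, 0, -8, 0], [-0.3, 0, 0, 0, 0], [1, 0, 0, 0, 0], [1, 0, 0, 0, 0], [1, 0, 0, 0, 0], [1, 0, 0, 0, 0], [1, 0, 0, 0, 0], [1, 0, 0, 0, 0], [1, 0, 0, 0, 0]],
  ],
)

```text
clock: 8.08
position: [454.8, 140.5, 20.0]
ee_rot: [-0.122, 0.992, 0.0, 0.001]
contact_force: [0.7, -0.8, 6.5]
gripper_width: 22.1
grasp_force: 59.1
```

drive_tool(
  plan=[
    [[1, 0, 0, 15, 0], [1, 0, 0, 25, 0], [1, 0, 0, 30, 0], [1, 18.5, -17, 0, 0], [1, 18.5, -17, 0, 0], [1, 18.5, -17, 0, 0], [1, 18.5, -17, 0, 0], [1, 18.5, -17, 0, 0], [1, 18.5, -17, 0, 0], [1, 18.5, -17, 0, 0], [1, 18.5, -17, 0, 0], [1, 0, 0, 0, 0], [1, 0, 0, -20, 0], [1, 0, 0, -20, 0], [1, 0, 0, -12, 0], [1, 0, 0, -6, 0], [1, 0, 0, -4, 0], [1, 0, 0, -1.5, 0], [1, 0, 0, 0, 0]],
  ],
)

```text
clock: 9.67
position: [602.1, 4.2, 25.6]
ee_rot: [-0.122, 0.992, 0.0, 0.0]
contact_force: [0.8, 0.0, -2.6]
gripper_width: 21.6
grasp_force: 59.4
```

drive_tool(
  plan=[
    [[1, 0, 0, -1.2, 0], [1, 0, 0, 0, 0], [0, 0, 0, 0, 0], [0, 0, 0, 0, 0], [0, 0, 0, 0, 0], [0, 0, 0, 0, 0], [0, 0, 0, 25, 0], [0, 0, 0, 35, 0], [0, 0, 0, 35, 0], [-0.3, -20, -2, 4, 0], [-0.3, -20, -2, 4, 0], [-0.3, -20, -2, 4, 0], [-0.3, -20, -2, 4, 0], [-0.3, -20, -2, 4, 0], [-0.3, -20, -2, 4, 0], [-0.3, -20, -2, 4, 0], [-0.3, -25, -2, 4, 0], [-0.3, 0, 0, 0, 0], [-0.3, 0, 0, 0, 0]],
  ],
)

```text
clock: 11.25
position: [436.5, -12.1, 151.9]
ee_rot: [-0.122, 0.992, 0.0, 0.001]
contact_force: [-0.0, 0.9, 0.2]
gripper_width: 55.6
grasp_force: 0.0
```

```bash
python3 w.py w4|grep -v grey
```

```text
11.25 [436.5 -12.1 151.9] [ 0.35  0.14 -0.55  0.   -0.87 -1.67] [-0.   0.9  0.2]
closing 104.1 tilt [ 0.002  0.001 -1.   ]
wood [27. 92.] 1049 z 44 circ [ 389.1 -267.8   33.5] rect [ 388.5 -267.9   31.3   66.6    5.9]
wood [253. 191.] 1294 z 44 circ [436.  -14.3  20.5] rect [436.2 -14.4  40.2  31.9  14. ]
wood [ 51. 262.] 6148 z 44 circ [ 585.5 -221.1  106.9] rect [ 585.7 -220.5  193.1   96.8   82.4]
wood [252. 303.] 2534 z 44 circ [565.7  10.9  59.2] rect [566.7   8.1  65.4 112.1  16.2]
wood [373. 354.] 734 z 44 circ [606.3 195.2  55.7] rect [613.1 189.5 111.4  27.7  49.9]
```

View pics/w4.png

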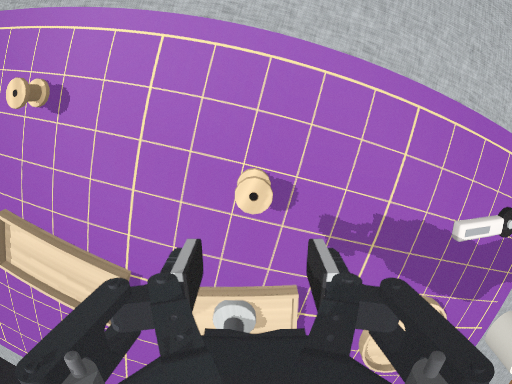

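Spool a stands upright with its hole at (253,197). Weight a is in the square tray at (234,318). I'll cast the hole at the spool's top height.

Run:
```python
from h import *
s=read_state();print(cast('wrist',[(253.5,197)],44,s))
```

```text
[[441.88042013 -12.58077274]]
```

drive_tool(
  plan=[
    [[-0.3, 2.6, -0.5, -22, 0], [-0.3, 0, 0, -22, 0], [-0.3, 0, 0, -22, 0], [-0.3, 0, 0, -22, 0], [-0.3, 0, 0, -22, 0], [-0.3, 0, 0, -12, 0], [-0.3, 0, 0, -8, 0], [-0.3, 0, 0, 0, 0], [1, 0, 0, 0, 0], [1, 0, 0, 0, 0], [1, 0, 0, 0, 0], [1, 0, 0, 0, 0], [1, 0, 0, 0, 0], [1, 0, 0, 0, 0]],
  ],
)

```text
clock: 12.47
position: [440.3, -12.3, 21.9]
ee_rot: [-0.122, 0.992, 0.0, 0.001]
contact_force: [-0.2, 0.3, 5.0]
gripper_width: 31.6
grasp_force: 59.4
```

drive_tool(
  plan=[
    [[1, 0, 0, 15, 0], [1, 0, 0, 25, 0], [1, 0, 0, 30, 0], [1, 15.6, 22.3, 0, 0], [1, 15.6, 22.3, 0, 0], [1, 15.6, 22.3, 0, 0], [1, 15.6, 22.3, 0, 0], [1, 15.6, 22.3, 0, 0], [1, 15.6, 22.3, 0, 0], [1, 15.6, 22.3, 0, 0], [1, 15.6, 22.3, 0, 0], [1, 15.6, 22.3, 0, 0], [1, 15.6, 22.3, 0, 0], [1, 15.6, 22.3, 0, 0], [1, 15.6, 22.3, 0, 0], [1, 0, 0, 0, 0], [1, 0, 0, 0, 0]],
  ],
)

```text
clock: 13.88
position: [626.4, 255.8, 90.0]
ee_rot: [-0.123, 0.992, -0.0, -0.001]
contact_force: [-0.1, -0.2, -0.4]
gripper_width: 31.5
grasp_force: 59.4
```

```bash
python3 w.py w5|grep -v grey
```

```text
13.88 [626.4 255.8  90. ] [ 0.63  0.59 -0.03 -0.   -0.96 -1.95] [-0.1 -0.2 -0.4]
closing 104.1 tilt [-0.002 -0.001 -1.   ]
wood [ 38. 155.] 6806 z 44 circ [624.5  54.1  81.5] rect [623.6  54.7 134.9  95.3  15.4]
wood big [254. 176.] 27252
wood [503. 372.] 403 z 44 circ [783.7 690.4  54. ] rect [797.  679.  107.9  45.2  49.5]
```

View pics/w5.png

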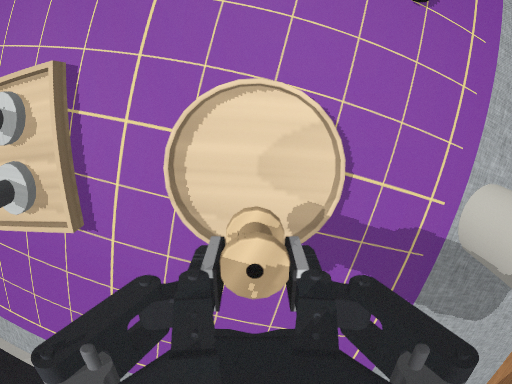

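Spool a is held upright with its hole at (254,270). The dish rim spans columns 165–345 with its near edge at row 80. I'll check the dish centre from the rim points.

Run:
```python
from h import *
s=read_state();w=cast('wrist',[(256,79),(164,165),(346,165),(200,103),(313,103)],20,s)
A=np.c_[2*w,np.ones(5)];q=np.linalg.lstsq(A,(w**2).sum(1),rcond=None)[0];print(q[:2],np.sqrt(q[2]+q[:2]@q[:2]))
```

```text
[602.78899402 248.89485629] 68.64217402810358
```

drive_tool(
  plan=[
    [[1, 0, 0, -20, 0], [1, 0, 0, -20, 0], [1, 0, 0, -12, 0], [1, 0, 0, -6, 0], [1, 0, 0, -3.5, 0], [1, 0, 0, -1.5, 0], [1, 0, 0, 0, 0], [1, 0, 0, 0, 0]],
  ],
)

```text
clock: 14.6
position: [627.2, 255.3, 29.1]
ee_rot: [-0.122, 0.993, 0.0, 0.001]
contact_force: [1.0, 1.3, -0.4]
gripper_width: 31.7
grasp_force: 59.4
```

drive_tool(
  plan=[
    [[1, 0, 0, -1, 0], [1, 0, 0, -1, 0], [1, 0, 0, 0, 0], [1, 0, 0, 0, 0]],
  ],
)

```text
clock: 14.93
position: [627.1, 255.4, 27.0]
ee_rot: [-0.122, 0.992, 0.0, 0.001]
contact_force: [-0.6, 0.5, 3.4]
gripper_width: 31.4
grasp_force: 59.6
```

drive_tool(
  plan=[
    [[0, 0, 0, 0, 0], [0, 0, 0, 0, 0], [0, 0, 0, 0, 0], [0, 0, 0, 0, 0], [0, 0, 0, 15, 0], [0, 0, 0, 25, 0], [0, 0, 0, 35, 0], [0, 0, 0, 35, 0], [-0.3, -15, -33, 1, 0], [-0.3, -15, -33, 1, 0], [-0.3, -15, -33, 1, 0], [-0.3, -15, -33, 1, 0], [-0.3, -15, -33, 1, 0], [-0.3, -15, -33, 1, 0], [-0.3, -15, -33, 1, 0], [-0.3, -15, -33, 1, 0]],
  ],
)

```text
clock: 16.27
position: [505.6, -10.4, 144.2]
ee_rot: [-0.122, 0.992, 0.0, 0.0]
contact_force: [0.1, -0.5, 0.7]
gripper_width: 55.4
grasp_force: 0.0
```

drive_tool(
  plan=[
    [[-0.3, -15, -33, 1, 0], [-0.3, -15, -33, 1, 0], [-0.3, -15, -33, 1, 0], [-0.3, -15, -33, 1, 0], [-0.3, -15, -33, 1, 0], [-0.3, -15, -33, 1, 0], [-0.3, -15, -33, 1, 0], [-0.3, -14, -36, 0, 0], [-0.3, 0, 0, 0, 0], [-0.3, 0, 0, 0, 0], [-0.3, 0, 0, 0, 0]],
  ],
)

```text
clock: 17.18
position: [387.5, -276.0, 151.0]
ee_rot: [-0.122, 0.993, 0.0, -0.0]
contact_force: [0.6, -0.2, 0.3]
gripper_width: 55.6
grasp_force: 0.0
```

```bash
python3 w.py w6|grep -v grey
```

```text
17.18 [ 387.5 -276.   151. ] [-0.28  0.21 -0.46 -0.   -0.89 -1.05] [ 0.6 -0.2  0.3]
closing 104.0 tilt [-0.  0. -1.]
wood [248. 190.] 1306 z 44 circ [ 386.9 -283.3   20.5] rect [ 386.9 -282.9   40.    31.8   14. ]
wood [222. 322.] 880 z 44 circ [ 535.  -269.7   40.2] rect [ 533.8 -270.6   38.5   73.9   17.2]
wood [497. 348.] 1020 z 44 circ [582.3 204.5  95.4] rect [562.8 216.1 190.6  67.7  59.2]
wood [371. 358.] 594 z 44 circ [576.  -72.   45.2] rect [569.6 -68.2  90.   32.7  59.3]
```

View pics/w6.png

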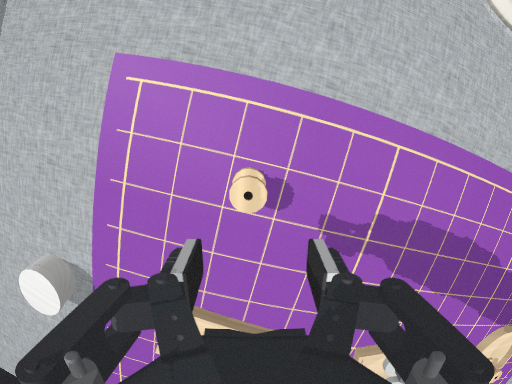

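Spool b stands upright with its hole at (248,195), slightly left of the tool centre. I'll shift (2.3, -4) and grasp.

drive_tool(
  plan=[
    [[-0.3, 2.3, -4, -22, 0], [-0.3, 0, 0, -22, 0], [-0.3, 0, 0, -22, 0], [-0.3, 0, 0, -22, 0], [-0.3, 0, 0, -22, 0], [-0.3, 0, 0, -12, 0], [-0.3, 0, 0, -8, 0], [-0.3, 0, 0, 0, 0], [1, 0, 0, 0, 0], [1, 0, 0, 0, 0], [1, 0, 0, 0, 0], [1, 0, 0, 0, 0], [1, 0, 0, 0, 0], [1, 0, 0, 0, 0]],
  ],
)

```text
clock: 18.4
position: [390.9, -280.1, 22.1]
ee_rot: [-0.122, 0.993, -0.0, 0.001]
contact_force: [-0.7, 2.7, 5.5]
gripper_width: 31.6
grasp_force: 59.6
```

drive_tool(
  plan=[
    [[1, 0, 0, 15, 0], [1, 0, 0, 25, 0], [1, 0, 0, 30, 0], [1, 11.5, 32.6, 0, 0], [1, 11.5, 32.6, 0, 0], [1, 11.5, 32.6, 0, 0], [1, 11.5, 32.6, 0, 0], [1, 11.5, 32.6, 0, 0], [1, 11.5, 32.6, 0, 0], [1, 11.5, 32.6, 0, 0], [1, 11.5, 32.6, 0, 0], [1, 11.5, 32.6, 0, 0], [1, 11.5, 32.6, 0, 0], [1, 11.5, 32.6, 0, 0], [1, 11.5, 32.6, 0, 0], [1, 11.5, 32.6, 0, 0], [1, 11.5, 32.6, 0, 0], [1, 11.5, 32.6, 0, 0], [1, 11.5, 32.6, 0, 0]],
  ],
)

```text
clock: 19.98
position: [574.1, 243.0, 90.9]
ee_rot: [-0.122, 0.993, -0.0, -0.0]
contact_force: [0.9, 0.5, 0.3]
gripper_width: 31.5
grasp_force: 59.5
```

drive_tool(
  plan=[
    [[1, 0, 0, 0, 0], [1, 0, 0, 0, 0], [1, 0, 0, -20, 0], [1, 0, 0, -20, 0], [1, 0, 0, -12, 0], [1, 0, 0, -6, 0], [1, 0, 0, -3.5, 0], [1, 0, 0, -2, 0], [1, 0, 0, -1, 0], [1, 0, 0, 0, 0], [1, 0, 0, 0, 0]],
  ],
)

```text
clock: 20.9
position: [574.5, 242.0, 27.5]
ee_rot: [-0.122, 0.993, 0.0, 0.001]
contact_force: [-0.0, 0.8, -0.6]
gripper_width: 31.7
grasp_force: 59.6
```

drive_tool(
  plan=[
    [[1, 0, 0, -0.5, 0], [1, 0, 0, 0, 0], [0, 0, 0, 0, 0], [0, 0, 0, 0, 0], [0, 0, 0, 0, 0], [0, 0, 0, 0, 0], [0, 0, 0, 15, 0], [0, 0, 0, 30, 0], [0, 0, 0, 40, 0], [0, 0, 0, 35, 0]],
  ],
)

```text
clock: 21.73
position: [573.8, 241.4, 147.3]
ee_rot: [-0.122, 0.993, -0.0, -0.0]
contact_force: [1.0, 0.8, -0.2]
gripper_width: 42.7
grasp_force: 0.0
```

drive_tool(
  plan=[
    [[-0.3, -12.6, 4.6, 0, 6.9], [-0.3, -12.6, 4.6, 0, 6.9], [-0.3, -12.6, 4.6, 0, 6.9], [-0.3, -12.6, 4.6, 0, 6.9], [-0.3, -12.6, 4.6, 0, 6.9], [-0.3, -12.6, 4.6, 0, 6.9], [-0.3, -12.6, 4.6, 0, 6.9], [-0.3, -12.6, 4.6, 0, 6.9], [-0.3, -12.6, 4.6, 0, 6.9], [-0.3, -12.6, 4.6, 0, 6.9], [-0.3, -12.6, 4.6, 0, 6.9], [-0.3, -12.6, 4.6, 0, 6.9], [-0.3, -12.6, 4.6, 0, 6.9], [-0.3, 0, 0, 0, 0], [-0.3, 0, 0, 0, 0]],
  ],
)

```text
clock: 22.98
position: [409.9, 301.7, 146.2]
ee_rot: [0.786, -0.618, 0.0, -0.0]
contact_force: [0.2, -0.7, -0.7]
gripper_width: 55.4
grasp_force: 0.0
```

```bash
python3 w.py w7|grep -v wood
```

```text
22.98 [409.9 301.7 146.2] [ 0.95  0.27 -0.39  0.   -0.9  -0.72] [ 0.2 -0.7 -0.7]
closing -166.3 tilt [ 0.  0. -1.]
grey big [451. 177.] 40354
grey [99. 99.] 4559 z 14 circ [597.3 252.4  62.3] rect [588.6 250.  106.9 121.3  26.3]
grey [250. 165.] 2320 z 14 circ [419.7 282.6  44.1] rect [419.7 282.5  24.6  87.   17.9]
grey [ 38. 294.] 8260 z 14 circ [696.4 617.7 230.5] rect [744.6 581.6 460.3 155.5  53.1]
grey [182. 260.] 517 z 14 circ [463.4 398.1  29.1] rect [468.3 397.7  57.8  18.6  85.6]
grey [326. 260.] 511 z 14 circ [320.5 363.3  29.1] rect [316.3 360.7  18.1  57.9  32.4]
grey [244. 318.] 2763 z 14 circ [373.6 458.5  73.8] rect [374.4 455.8 146.3  59.4  13.7]
grey [136. 340.] 2388 z 14 circ [536.9 574.6 113.4] rect [520.6 577.2 223.8  71.3  80.9]
grey [371. 345.] 1902 z 14 circ [174.9 487.  111.9] rect [189.3 499.1  62.2 222.6  39.9]
grey [ 81. 370.] 898 z 14 circ [629.9 685.4  68.3] rect [616.4 687.5 129.5  75.7  77.8]
grey [428. 370.] 857 z 14 circ [ 42.3 543.1  66.6] rect [ 52.4 549.3  72.2 127.2  39.3]
```

View pics/w7.png

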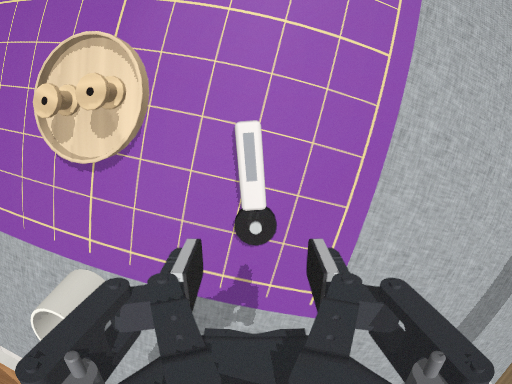

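Both spools stand upright in the dish at (45,100) and (90,91). The cutter's handle runs from (248,122) to (254,208), with the guard centre at (256,226). I'll refine its axis.

Run:
```python
from h import *
s=read_state();w=cast('wrist',[(248,122),(254.5,209)],16,s);g=cast('wrist',[(256,226)],12,s)[0]
for a in (w[1]-w[0],g-w[0]): print(np.degrees(np.arctan2(a[1],a[0])),np.linalg.norm(a))
print(w,g)
```

```text
107.68299279012433 83.77083450166043
107.75318568537692 103.39561957591738
[[432.13580288 242.33767991]
 [406.6903895  322.15048371]] [400.60869464 340.80948092]
```

drive_tool(
  plan=[
    [[-0.3, 3.4, -0.3, -22, 4], [-0.3, 0, 0, -22, 0], [-0.3, 0, 0, -22, 0], [-0.3, 0, 0, -22, 0], [-0.3, 0, 0, -22, 0], [-0.3, 0, 0, -16, 0], [-0.3, 0, 0, -10, 0], [-0.3, 0, 0, -6.5, 0], [-0.3, 0, 0, 0, 0], [1, 0, 0, 0, 0], [1, 0, 0, 0, 0], [1, 0, 0, 0, 0], [1, 0, 0, 0, 0], [1, 0, 0, 0, 0], [1, 0, 0, 0, 0], [1, 0, 0, 0, 0]],
  ],
)

```text
clock: 24.37
position: [414.2, 302.0, 4.9]
ee_rot: [0.808, -0.59, 0.0, -0.001]
contact_force: [-0.3, 0.4, 5.7]
gripper_width: 22.7
grasp_force: 61.5
```

drive_tool(
  plan=[
    [[1, 0, 0, 15, 0], [1, 0, 0, 30, 0], [1, 0, 0, 35, 0], [1, 12.1, -33.8, 0, -2.53], [1, 12.1, -33.8, 0, -2.53], [1, 12.1, -33.8, 0, -2.53], [1, 12.1, -33.8, 0, -2.53], [1, 12.1, -33.8, 0, -2.53], [1, 12.1, -33.8, 0, -2.53], [1, 12.1, -33.8, 0, -2.53], [1, 12.1, -33.8, 0, -2.53], [1, 12.1, -33.8, 0, -2.53], [1, 12.1, -33.8, 0, -2.53], [1, 12.1, -33.8, 0, 0], [1, 12.1, -33.8, 0, 0], [1, 12.1, -33.8, 0, 0], [1, 12.1, -33.8, 0, 0], [1, 12.1, -33.8, 0, 0], [1, 12.1, -33.8, 0, 0], [1, 0, 0, 0, 0]],
  ],
)

```text
clock: 26.03
position: [608.5, -245.1, 83.0]
ee_rot: [-0.657, 0.754, -0.001, 0.0]
contact_force: [1.2, -0.2, -0.9]
gripper_width: 22.7
grasp_force: 60.7
```

drive_tool(
  plan=[
    [[1, 0, 0, 0, 0]],
  ],
)

```text
clock: 26.12
position: [606.8, -241.4, 82.7]
ee_rot: [-0.657, 0.753, 0.0, -0.0]
contact_force: [-0.8, 0.1, -0.9]
gripper_width: 22.6
grasp_force: 60.7
```

```bash
python3 w.py w8|grep -v grey
```

```text
26.12 [ 606.8 -241.4   82.7] [-0.13  0.56 -0.1  -0.   -0.91 -0.  ] [-0.8  0.1 -0.9]
closing 172.2 tilt [-0.001  0.001 -1.   ]
wood [248. 137.] 3651 z 44 circ [ 606.4 -276.    77.6] rect [ 606.1 -276.2  133.8   80.4   82.5]
wood big [249. 142.] 12358
```

View pics/w8.png

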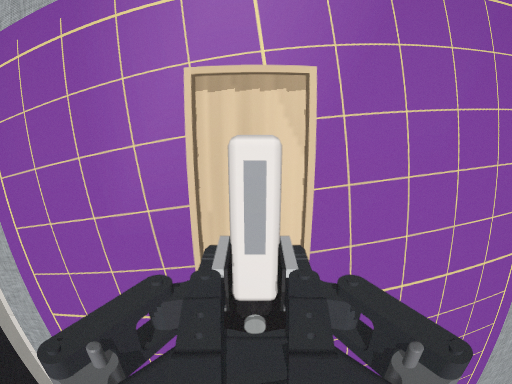

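The cutter (handle from (254,137) to (254,300)) hangs lengthwise, centred between the tray walls (columns 195–312), and is aligned. I'll lower it.

drive_tool(
  plan=[
    [[1, 0, 0, -20, 0], [1, 0, 0, -20, 0], [1, 0, 0, -15, 0], [1, 0, 0, -10, 0], [1, 0, 0, -5, 0], [1, 0, 0, -3, 0], [1, 0, 0, -1, 0], [1, 0, 0, 0, 0], [1, 0, 0, 0, 0]],
  ],
)

```text
clock: 26.92
position: [607.8, -239.6, 10.6]
ee_rot: [-0.659, 0.752, -0.001, 0.001]
contact_force: [0.4, -0.4, -1.1]
gripper_width: 22.6
grasp_force: 60.6
```

drive_tool(
  plan=[
    [[1, 0, 0, -0.8, 0], [1, 0, 0, 0, 0], [0.12, 0, 0, 0, 0], [0.12, 0, 0, 0, 0], [0.12, 0, 0, 0, 0], [0.12, 0, 0, 0, 0], [0.12, 0, 0, 10, 0], [0.12, 0, 0, 25, 0], [0.12, 0, 0, 35, 0], [0.12, 0, 0, 35, 0], [0.12, -20, -10, 30, 0], [0.12, -30, -20, 20, 0], [0.12, -30, -20, 10, 0], [0.12, -30, -20, 0, 0], [0.12, -30, -20, 0, 0], [0.12, -30, -20, 0, 0], [0.12, 0, 0, 0, 0], [0.12, 0, 0, 0, 0]],
  ],
)

```text
clock: 28.42
position: [435.7, -350.7, 174.9]
ee_rot: [-0.658, 0.753, -0.001, 0.0]
contact_force: [0.6, 0.8, 0.0]
gripper_width: 37.5
grasp_force: 0.0
```

Run:
```python
from h import *
print(read_state()['position'])
p,_=get_image('top');q,_=get_image('scene')
a=cv2.resize(p[105:240,130:360],(690,405),interpolation=cv2.INTER_CUBIC)
cv2.imwrite('pics/end.png',a[:,:,::-1]);
b=cv2.resize(q[120:300,150:410],(780,540),interpolation=cv2.INTER_CUBIC)
cv2.imwrite('pics/end2.png',b[:,:,::-1])
```

```text
[ 435.74319682 -350.67296826  174.93296889]
```

View pics/end.png

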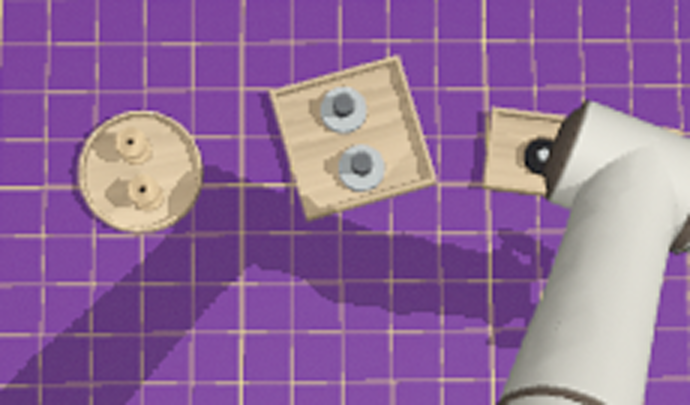

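View pics/end2.png

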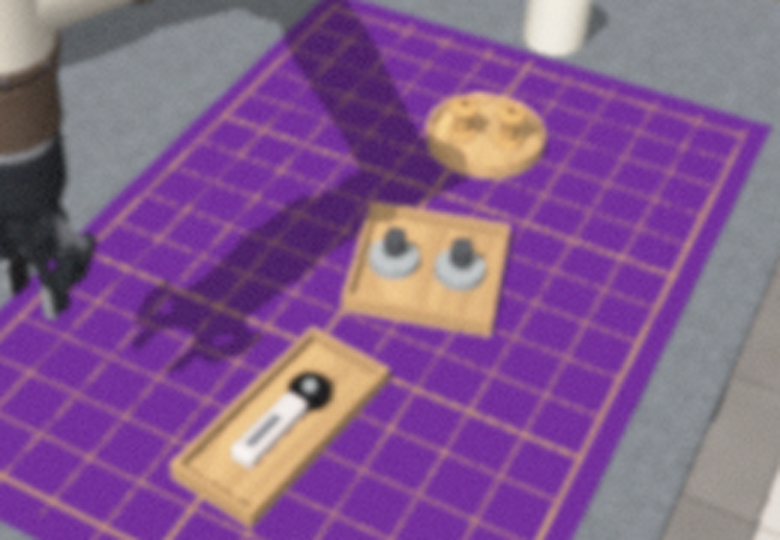

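In the top crop, the two weights sit side by side at (343,108) and (361,165), and the spools stand in the dish at (130,145) and (143,190). The scene crop shows the cutter flat and lengthwise in the long tray at (280,420), with nothing on a rim.

```bash
python3 -c "
from bench import *
print(job_done())"
```

```text
the job is handed in; nothing more can be done
None
```

The job is handed in at about 28 s: both weights are side by side in the square tray, both spools upright in the round dish, and the cutter flat and lengthwise in the long tray, with the mug and tin left alone.

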